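# Feel along the rim of the cat planter

### The job

Feel the rim of the fired cat planter for rough spots: put the fingertips lightly on top of the rim at the white dot nearest the blue-tipped ear, and slide them along the rim over the middle dot to the white dot nearest the plain ear, keeping light contact, then come up clear of it. The planter stands loose on a sprung banding wheel: press so lightly that the wheel head sinks only a few millimetres (never as much as 10 mm), and do not lift, tip or shift the planter. Touch neither ear, and leave everything else on the table alone.

Things in the scene. Friction and masses are not known exactly. Their poses are not given: they have to be found in the camera images.
- pot: loose terracotta cat planter, an open cylinder 190 mm across, 120 mm tall, 1.2 kg, standing on the wheel head, turned any way. Origin under the centre of its foot, z up, +x towards the middle dot. Top of the rim: level ring 10 mm wide, mean radius 90 mm, 120 mm above the origin. Anticlockwise from +x seen from above: dots at -50, 0, 50 degrees, blue ear at -100, plain ear at 100
- dot0_top (a point): first dot: white, 13 mm across, painted flush on top of the rim (210 mm above the table), the dot nearest the blue ear; point at its centre on the rim's top. The dots are 78 mm apart along the rim
- dot1_top (a point): middle white dot, on top of the rim, half-way between the other two; point at its centre
- dot2_top (a point): last white dot, on top of the rim, the one nearest the plain ear; point at its centre
- dot0: the 14 mm long piece of the rim that carries the first dot (part of the planter; origin and axes are the planter's own)
- dot1: the 14 mm long piece of the rim that carries the middle dot (part of the planter; origin and axes are the planter's own)
- dot2: the 14 mm long piece of the rim that carries the last dot (part of the planter; origin and axes are the planter's own)
- span01: the plain stretch of rim, 64 mm long, between the first and the middle dot, level with them (part of the planter; origin and axes are the planter's own)
- span12: the plain stretch of rim, 64 mm long, between the middle and the last dot, level with them (part of the planter; origin and axes are the planter's own)
- ear_blue: thin pointed ear with a blue tip that rises 40 mm above the rim, 36 mm wide at its foot, 79 mm along the rim from the first dot (part of the planter; origin and axes are the planter's own)
- ear_plain: the same ear, all terracotta, 79 mm along the rim beyond the last dot (part of the planter; origin and axes are the planter's own)
- ear_blue_tip (a point): tip of the blue ear, 40 mm above the rim
- wheel_top (a point): centre of the top of the banding wheel's head at rest, 90 mm above the table; a point of the fixed stand. The head is a grey metal disc 224 mm across; it does not turn here
- wheelhead (a joint): how far the sprung wheel head has sunk, in m: 0 at rest with the planter on it, stop at 0.014. It stays level and yields 1 mm for each 1.5 N pressed down on the rim, and comes up again by itself
- slip_bottle: white squeeze bottle with a red cap, 54 mm across, 150 mm tall; origin under its foot. A bystander
- glaze_jar: blue jar with a black lid, 64 mm across, 80 mm tall; origin under its foot. A bystander
- bisque_bowl: small terracotta bowl, 110 mm across, 50 mm tall; origin under its foot. A bystander
- water_cup: blue ceramic cup, 76 mm across, 85 mm tall; origin under its foot. A bystander
- brush: brush lying flat on the table, along its own x. A bystander
- rib: flat wooden rib (shaping tool), 95 x 45 x 8 mm, lying on the table; origin under its centre. A bystander
- scraper: scraper with a wooden handle and a steel blade, 145 mm long, 12 mm thick, lying on the table along its own x. A bystander
Things that resemble listed ones, but are neither listed nor needed, are in the scene too. Leave any orange or purple look-alike of the part that bears wheel_top alone.

How it is judged:
By the outcome, as a careful person would: the job done as asked, in the order asked, and still so for the second after the job is handed in, with the robot touching nothing.
It also fails if it takes over 45 s, if anything falls off the work surface, if the arm or the gripper's body presses on something with over 40 N, if the wrist force passes 120 N, or if a joint passes its speed limit or range.

### The arm

A 7-joint arm with a two-finger parallel gripper is mounted at the origin on the work surface. World frame = base frame: x ahead of the robot, y to its left, z up, the work surface at z = 0. Lengths are in m, angles in rad, forces in N, time in s.
With the tool pointing down it reaches from about 0.35 to 0.9 m from the base axis. Payload 19.9 kg.
Tool frame: the origin (TCP) lies on the centre line of the jaws, within the pads' length; the fingertips stand 11 mm ahead of it and the grasp point (between the pads) lies 8 mm behind it; x points along the fingers, y is the direction in which the jaws open and shut, and the axes are right-handed (so a half turn about x gives the same grasp; the last joint's range is limited). The gripper opens to 94 mm and grips with 3 to 60 N. Pads are 16 mm wide; open, the fingers measure 119 mm over their backs; the gripper's body (75 mm by 177 mm) begins 78 mm behind the grasp point.
Start: joints at [-1.312, 0.417, -0.01, 1.614, 0.005, 1.111, -0.053], TCP at [0.185, 0.597, 0.186] pointing down, gripper open.
Joint ranges: [-2.81, 2.81], [-0.39, 2.02], [-1.27, 1.25], [0.06, 2.57], [-1.19, 4.33], [0.19, 2], [-2.82, 2.82]. Speed limits (rad/s): [1.89, 1.89, 2.39, 2.39, 3.01, 3.01, 3.01].

### API

Orientations are given as a 3x3 rotation matrix whose columns are the frame's x, y, z axes.
In Python, from cell import arm gives the robot as it stands.
- The arm moves only by the tool step_arm, never from a script. Its argument "targets" is a list that holds one entry, the list of rows, each a list of 6 numbers: the shift along the tool's x, y, z in m, then the turn, a rotation vector about the tool's x, y, z in rad. A call has 1 to 8 rows; each row shifts and turns the commanded pose from where the row before left it, along the tool's axes as they then stand; what a row does not reach is not made up. A row lasts 1/10 s, in which the tool goes at most 50 mm and 8.59 degrees, less where a joint would pass 70% of its speed; a pose out of reach is approached as far as the arm can. A call with a gripper value outside its range is refused whole. "grip" is the finger opening in m, from 0 to 0.094, set as the call begins (left out, the last holds). The fingers move at their own pace and stop on an object; "newtons" is the grip in N (left out, the last holds). Time passes only in rows, so rows that do not move let the fingers close. It gives the time, the measured TCP pose, the force and the opening at its end, in the units of the state.
- arm.get_state(): the state, without advancing time (a new reading comes with each control period).
- arm.grab_frame(name): name is "side" or "top"; returns a dict with "img" (420x560x3 uint8, blue, green, red), "K" (3x3 intrinsics, pixels), "extrinsics" (4x4, takes a point from camera to world coordinates). Camera axes: x right, y down, z forward; pixel columns grow to the right and rows downward; lengths in m; the calibration is good to about 2 mm. A picture is of the moment at which its call begins. There is no depth.
- arm.job_done(): hands the job in, once; it reports no verdict.
Trained networks look in the newest picture that a camera, given by its name, has taken for a name from the list of things; names that differ only in an ending like _2 or _b are one class to them, and where a whole thing is asked for, a point or a joint stands for the part that bears it (a point fixed in the world has none). Each returns a list of dicts, best first, with "p" (0 to 1); they miss things now and then, are a little off and sometimes report something else, mostly with a low value. They report only what shows in the picture. A call takes as long as a camera call. They do not tell look-alikes from the thing itself.
- arm.search_frame(camera, query): "rect" ([left, top, right, bottom] in pixels, round what is visible of it).
- arm.spot_point(camera, query): "position" ([column, row] in pixels: a listed point, or the origin of a listed thing).
The state is a dict: "time": time; "joint_positions": joint angles; "qd": joint speeds; "joint_torque": joint torques, N m; "tool_pos": TCP position; "tool_rot": TCP orientation; "ft_force": force on the tool from outside, world axes, zero at the start; "torque": the same for the moment, N m; "gripper_width": finger opening in m.
Only numpy, scipy, OpenCV 4.12 (cv2) and the standard library are available. Lean on these libraries where they do the work, as an engineer would, in place of code of your own. Each camera call takes 0.05 s, during which the arm holds its last target. There are 200 camera calls.

## Working session

There is one attempt and no reset: what is moved stays moved. The work goes in short steps, Python scripts to look and compute and a tool call to move; the robot and the scene stay as the last step left them, time stands still between calls to the robot, and variables do not carry over. Pictures are saved under pics/ and viewed, about 8 in all and at most 12, crops included, and the job is handed in when it is done.

Besides the shell and the picture viewer there is one more tool, called after ">>>" by a JSON object that holds its "name" and its "arguments", one argument or row to a line. step_arm: Moves the arm, as the interface text tells. Its arguments: {"type":"object","properties":{"targets":{"type":"array"},"grip":{"type":"number"},"newtons":{"type":"number"}},"required":["targets"]}

```bash
mkdir -p pics; python3 - <<'E'
from cell import arm
import cv2
for c in ("top","side"):
    f=arm.grab_frame(c); cv2.imwrite(f"pics/{c}0.png",f["img"]); print(c,f["K"].round(1).tolist(),f["extrinsics"].round(4).tolist())
    for q in ("dot0_top","dot1_top","dot2_top","ear_blue_tip","wheel_top","pot"):
        print(q,[( [round(v) for v in d["position"]],round(d["p"],2)) for d in arm.spot_point(c,q)][:3])
    print([( [round(v) for v in d["rect"]],round(d["p"],2)) for d in arm.search_frame(c,"pot")][:3])
s=arm.get_state(); print(s)
E
```

```text
top [[518.2, 0.0, 295.1], [0.0, 518.2, 209.4], [0.0, 0.0, 1.0]] [[0.0066, -0.9979, 0.064, 0.3642], [-1.0, -0.0069, -0.0043, 0.0069], [0.0048, -0.064, -0.9979, 1.6346], [0.0, 0.0, 0.0, 1.0]]
dot0_top [([291, 202], 0.57), ([307, 114], 0.4)]
dot1_top [([197, 191], 0.69), ([320, 208], 0.58)]
dot2_top [([343, 196], 0.85)]
ear_blue_tip [([280, 171], 0.63)]
wheel_top [([162, 271], 0.75), ([398, 305], 0.61)]
pot [([315, 182], 0.61)]
[([281, 142, 346, 217], 0.9)]
side [[528.1, 0.0, 281.1], [0.0, 528.1, 214.6], [0.0, 0.0, 1.0]] [[0.9671, -0.1504, 0.2052, 0.1941], [-0.2542, -0.5382, 0.8036, -1.0724], [-0.0104, -0.8293, -0.5587, 0.9151], [0.0, 0.0, 0.0, 1.0]]
dot0_top [([286, 197], 0.94), ([304, 226], 0.23)]
dot1_top [([282, 213], 0.61)]
dot2_top [([306, 228], 0.74), ([275, 203], 0.55)]
ear_blue_tip [([310, 176], 0.8), ([317, 248], 0.49)]
wheel_top [([184, 352], 0.87), ([193, 177], 0.78)]
pot [([315, 246], 0.77)]
[([280, 180, 354, 271], 0.7), ([226, 304, 286, 317], 0.33)]
{'time': 0.8, 'joint_positions': array([-1.31253727,  0.41739234, -0.01024813,  1.61357098,  0.00471117,
        1.1107288 , -0.05299817]), 'qd': array([-0.00054972, -0.00085073,  0.00133676,  0.0003613 ,  0.00078899,
       -0.00054973, -0.00024114]), 'joint_torque': array([ 9.52883565e-04, -8.50945830e+01,  6.38967231e-01, -4.26259124e+01,
       -4.87095129e-02,  1.35519885e-02,  5.65700259e-05]), 'tool_pos': array([0.18458431, 0.59710566, 0.18554233]), 'tool_rot': array([[ 4.63225216e-05,  2.95326004e-01,  9.55396540e-01],
       [-8.97643240e-05,  9.55396539e-01, -2.95325999e-01],
       [-9.99999995e-01, -7.20802796e-05,  7.07661159e-05]]), 'ft_force': array([0.09702626, 0.195515  , 0.34767821]), 'torque': array([0.05378086, 0.01144515, 0.0318997 ]), 'gripper_width': 0.09407850330170442}
```

```bash
python3 - <<'E'
import cv2,numpy as np
t=cv2.imread("pics/top0.png");s=cv2.imread("pics/side0.png")
a=cv2.resize(t[125:235,250:390],None,fx=2.85,fy=2.85,interpolation=2)
b=cv2.resize(s[160:290,250:390],(399,371),interpolation=2)
a=cv2.resize(a,(399,314)); 
cv2.imwrite("pics/crop.png",cv2.vconcat([cv2.hconcat([a[:, :],b[:314]])]))
E
```

```text
(no output)
```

View pics/crop.png

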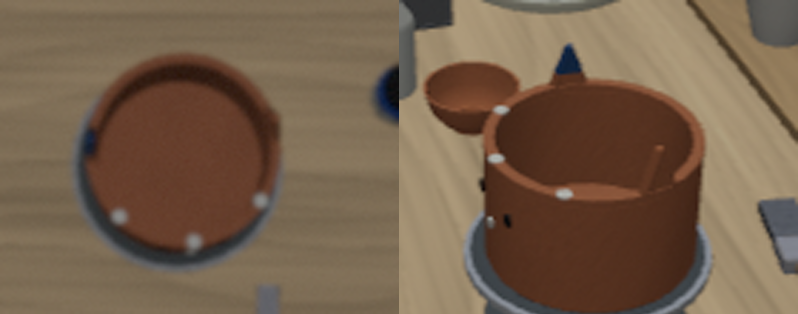

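View pics/side0.png

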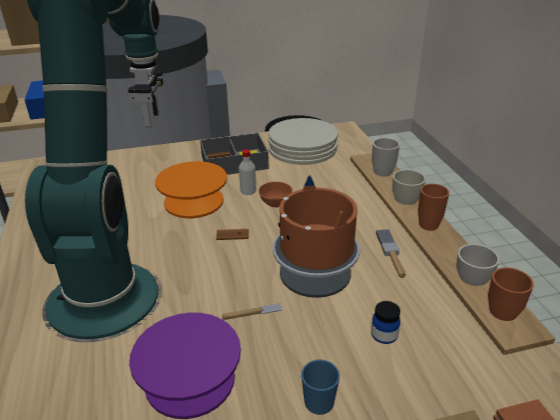

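View pics/top0.png

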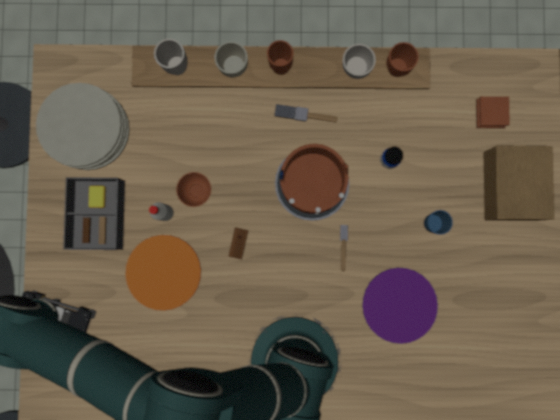

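```bash
cat > h.py <<'E'
import numpy as np, cv2
from scipy.optimize import least_squares
from cell import arm
def proj(f,P):
    E=f["extrinsics"]; c=(P-E[:3,3])@E[:3,:3]; p=c@f["K"].T; return p[:,:2]/p[:,2:]
def cent(img,g):
    x,y=np.round(g).astype(int); w=img[y-6:y+7,x-6:x+7].astype(float)[...,0]  # blue: white vs terracotta
    m=img[y-6:y+7,x-6:x+7].astype(float); m=m.min(2)  
    m=np.clip(m-(np.percentile(m,50)+m.max())/2,0,None)
    yy,xx=np.mgrid[y-6:y+7,x-6:x+7]; d=np.hypot(xx-g[0],yy-g[1])<5; m=m*d
    return np.array([(m*xx).sum(),(m*yy).sum()])/m.sum()
def ring(p,a,r=.09,z=.21):
    a=p[2]+np.radians(a); return np.c_[p[0]+r*np.cos(a),p[1]+r*np.sin(a),np.full(len(a),z)]
A=np.array([-50,0,50.])
G={"top":[(291.8,200.8),(317.7,209.6),(341.2,195.5)],"side":[(285.8,198.5),(284,215.4),(307.9,228)]}
E
python3 - <<'E'
from h import *
F={c:arm.grab_frame(c) for c in G}
M={c:np.array([cent(F[c]["img"],np.array(g)) for g in G[c]]) for c in G}
print(M)
for cs in (["top"],["side"],["top","side"]):
    r=least_squares(lambda p:np.concatenate([(proj(F[c],ring(p,A))-M[c]).ravel() for c in cs]),[.45,-.03,np.pi])
    print(cs,r.x.round(4),r.fun.round(2))
p=r.x; print(ring(p,A).round(4)); print(ring(p,np.array([-100.,100])).round(3),ring(p,np.array([-150,180.,150])).round(3))
E
```

```text
{'top': array([[291.41212121, 200.47676768],
       [317.61052632, 209.36      ],
       [341.23044397, 195.01691332]]), 'side': array([[285.25529865, 197.90944123],
       [283.56138934, 214.99838449],
       [307.60097621, 227.41488713]])}
['top'] [ 0.5457 -0.0509  3.2578] [ 0.08  0.    0.02 -0.04 -0.1   0.03]
['side'] [ 0.5477 -0.0505  3.2609] [ 0.    0.07 -0.01 -0.07  0.01  0.  ]
['top', 'side'] [ 0.5468 -0.0509  3.26  ] [ 0.1  -0.34  0.07 -0.44 -0.08 -0.42 -0.3   0.18 -0.35  0.06 -0.36  0.15]
[[ 0.4812  0.0108  0.21  ]
 [ 0.4574 -0.0615  0.21  ]
 [ 0.4975 -0.1262  0.21  ]]
[[ 0.552  0.039  0.21 ]
 [ 0.573 -0.137  0.21 ]] [[ 0.619  0.003  0.21 ]
 [ 0.636 -0.04   0.21 ]
 [ 0.63  -0.086  0.21 ]]
```

>>> {"name": "step_arm", "arguments": {
  "targets": [
    [[-0.04,0,0,-0.075,0,0],[-0.04,0,0,-0.075,0,0],[-0.04,0,0,-0.075,0,0],[-0.03,0,0,-0.075,0,0],[0,0,0,0,0,0]]
  ],
  "grip": 0,
  "newtons": 10
}}

```text
time: 1.4
tool_pos: [0.185, 0.5984, 0.34]
tool_rot: [[0.002, -0.003, 1.0], [0.006, 1.0, 0.003], [-1.0, 0.006, 0.002]]
ft_force: [0.7, 0.8, 0.1]
gripper_width: 0.0576
```

>>> {"name": "step_arm", "arguments": {
  "targets": [
    [[0,-0.0367,0.0185,0,0,0],[0,-0.0367,0.0185,0,0,0],[0,-0.0367,0.0185,0,0,0],[0,-0.0367,0.0185,0,0,0],[0,-0.0367,0.0185,0,0,0],[0,-0.0367,0.0185,0,0,0],[0,-0.0367,0.0185,0,0,0],[0,-0.0367,0.0185,0,0,0]]
  ]
}}

```text
time: 2.2
tool_pos: [0.333, 0.3018, 0.3351]
tool_rot: [[-0.0, 0.001, 1.0], [-0.0, 1.0, -0.001], [-1.0, -0.0, -0.0]]
ft_force: [0.8, 0.7, 0.5]
gripper_width: 0.0007
```

>>> {"name": "step_arm", "arguments": {
  "targets": [
    [[0,-0.0367,0.0185,0,0,0],[0,-0.0367,0.0185,0,0,0],[0,-0.0367,0.0185,0,0,0],[0,-0.0367,0.0185,0,0,0],[0,-0.0367,0.0185,0,0,0],[0,-0.0367,0.0185,0,0,0],[0,-0.02,0.01,0,0,0],[0,0,0,0,0,0]]
  ]
}}

```text
time: 3.0
tool_pos: [0.4543, 0.0606, 0.3351]
tool_rot: [[-0.0, 0.005, 1.0], [-0.001, 1.0, -0.005], [-1.0, -0.001, -0.0]]
ft_force: [-0.1, 0.3, 0.1]
gripper_width: 0.0005
```

>>> {"name": "step_arm", "arguments": {
  "targets": [
    [[0,-0.025,0.0135,0,0,0],[0,-0.025,0.0135,0,0,0],[0.025,0,0,0,0,0],[0.025,0,0,0,0,0],[0.025,0,0,0,0,0],[0.015,0,0,0,0,0],[0,0,0,0,0,0],[0,0,0,0,0,0]]
  ]
}}

```text
time: 3.8
tool_pos: [0.4806, 0.0139, 0.2459]
tool_rot: [[-0.0, -0.0, 1.0], [-0.0, 1.0, 0.0], [-1.0, -0.0, -0.0]]
ft_force: [-1.1, -1.0, 0.4]
gripper_width: 0.0007
```

```bash
python3 - <<'E'
from h import *
o=[]
for c,(x,y) in {"top":(250,130),"side":(240,140)}.items():
    f=arm.grab_frame(c); o.append(cv2.resize(f["img"][y:y+120,x:x+120],(399,399),interpolation=2))
cv2.imwrite("pics/c1.png",cv2.hconcat(o)); s=arm.get_state(); print(s["tool_pos"].round(4),s["ft_force"].round(2))
E
```

```text
[0.481  0.0137 0.2464] [ 0.47 -0.72 -0.35]
```

View pics/c1.png

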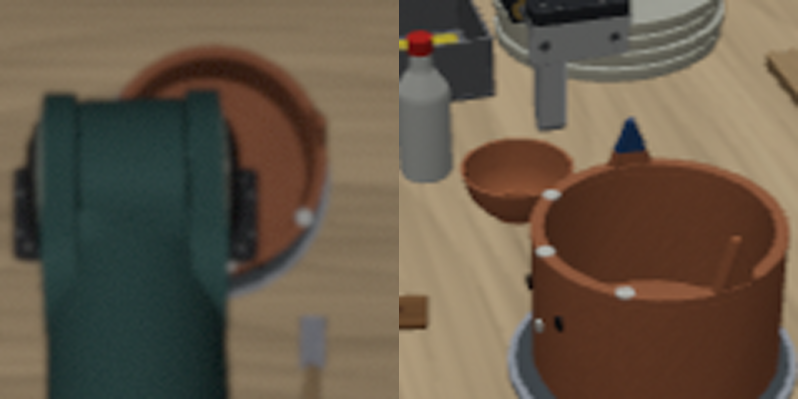

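```bash
python3 - <<'E'
from h import *
f=arm.grab_frame("side"); s=arm.get_state(); t=s["tool_pos"]
for dz in (-.011,0,.011,.03): 
    q=proj(f,np.array([t+[0,0,dz]]))[0]; print(dz,((q-[240,140])*399/120).round(0)+[399,0])
print(((proj(f,np.array([[.4812,.0108,.21]]))[0]-[240,140])*3.325).round()+[399,0],t, s["ft_force"])
o=cv2.resize(f["img"][140:220,260:340],(560,560),interpolation=2);cv2.imwrite("pics/c2.png",o)
E
```

```text
-0.011 [547. 162.]
0 [547. 150.]
0.011 [547. 137.]
0.03 [547. 115.]
[548. 193.] [0.48107911 0.01361853 0.24641835] [0.26909049 0.4340457  0.11551913]
```

View pics/c2.png

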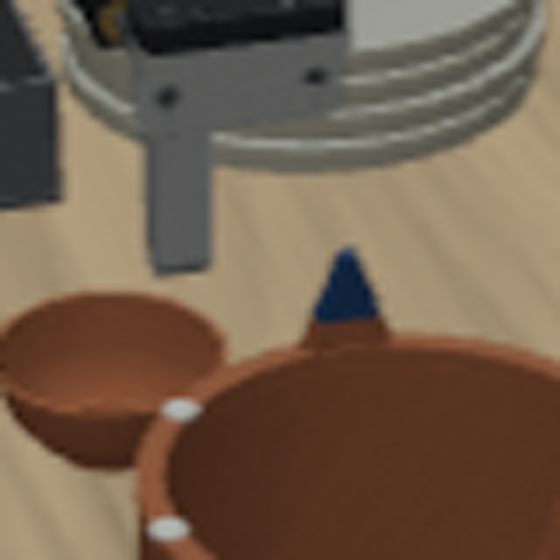

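```bash
python3 - <<'E'
from h import *
f=arm.grab_frame("top"); t=arm.get_state()["tool_pos"]
for dz in (.086,.12,.16): print(dz,[proj(f,np.array([t+[dx,dy,dz]]))[0].round(1).tolist() for dx,dy in((0,0),(-.0375,-.0885),(.0375,.0885))])
cv2.imwrite("pics/c3.png",cv2.resize(f["img"][150:250,230:350],(720,600),interpolation=2))
E
```

```text
0.086 [[290.3, 196.2], [325.3, 211.3], [255.4, 181.2]]
0.12 [[290.2, 195.0], [326.2, 210.5], [254.4, 179.6]]
0.16 [[290.2, 193.5], [327.3, 209.4], [253.1, 177.5]]
```

View pics/c3.png

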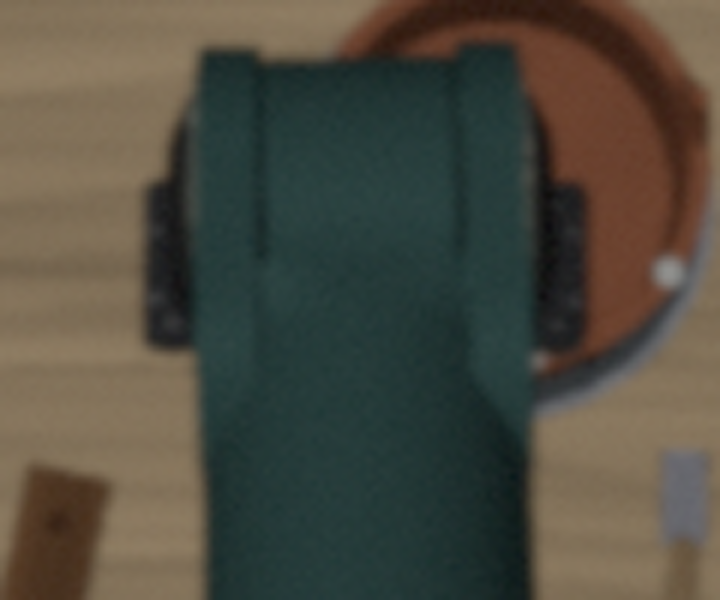

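>>> {"name": "step_arm", "arguments": {
  "targets": [
    [[0.01,-0.003,0,0,0,0],[0.01,0,0,0,0,0],[0.001,0,0,0,0,0],[0,0,0,0,0,0]]
  ]
}}

```text
time: 4.4
tool_pos: [0.4804, 0.0103, 0.2241]
tool_rot: [[-0.001, -0.0, 1.0], [-0.0, 1.0, 0.0], [-1.0, -0.0, -0.001]]
ft_force: [0.2, -0.1, 0.3]
gripper_width: 0.0005
```

```bash
python3 - <<'E'
from h import *
F=[]
for i in range(4):
    f=arm.grab_frame("side"); s=arm.get_state(); F.append(s["ft_force"])
print(s["tool_pos"].round(4),np.mean(F,0).round(2),np.std(F,0).round(2))
cv2.imwrite("pics/c4.png",cv2.resize(f["img"][140:220,260:340],(560,560),interpolation=2))
E
```

```text
[0.4808 0.0104 0.2248] [0.33 0.18 0.01] [0.65 0.32 0.14]
```

View pics/c4.png

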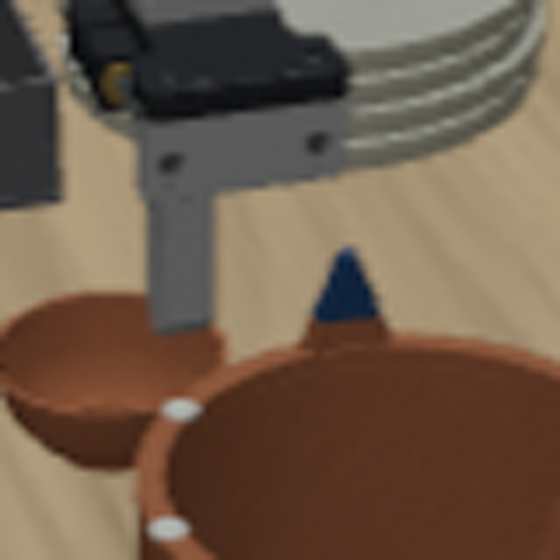

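>>> {"name": "step_arm", "arguments": {
  "targets": [
    [[0.003,0,0,0,0,0],[0,0,0,0,0,0],[0,0,0,0,0,0]]
  ]
}}

```text
time: 4.9
tool_pos: [0.4807, 0.0104, 0.2215]
tool_rot: [[-0.0, -0.0, 1.0], [-0.0, 1.0, 0.0], [-1.0, -0.0, -0.0]]
ft_force: [-0.9, -0.1, 0.4]
gripper_width: 0.0008
```

>>> {"name": "step_arm", "arguments": {
  "targets": [
    [[0.002,0,0,0,0,0],[0,0,0,0,0,0],[0,0,0,0,0,0]]
  ]
}}

```text
time: 5.2
tool_pos: [0.4806, 0.0104, 0.2195]
tool_rot: [[-0.0, -0.0, 1.0], [-0.0, 1.0, 0.0], [-1.0, -0.0, -0.0]]
ft_force: [-1.1, -0.8, 0.2]
gripper_width: 0.0002
```

>>> {"name": "step_arm", "arguments": {
  "targets": [
    [[0.002,0,0,0,0,0],[0,0,0,0,0,0],[0,0,0,0,0,0]]
  ]
}}

```text
time: 5.5
tool_pos: [0.4807, 0.0104, 0.2175]
tool_rot: [[-0.0, -0.0, 1.0], [-0.0, 1.0, 0.0], [-1.0, -0.0, -0.0]]
ft_force: [0.4, -0.4, 0.9]
gripper_width: 0.0003
```

```bash
python3 - <<'E'
from h import *
F=[]
for i in range(4):
    f=arm.grab_frame("side"); s=arm.get_state(); F.append(s["ft_force"])
print(s["tool_pos"].round(4),np.mean(F,0).round(2),np.std(F,0).round(2))
for g in G["side"]: print(cent(f["img"],np.array(g)).round(2))
E
```

```text
[0.4807 0.0104 0.2176] [-0.09 -0.16  0.22] [0.25 0.56 0.48]
[285.25 197.91]
[283.57 215.  ]
[307.6  227.41]
```

```bash
python3 - <<'E'
from h import *
f=arm.grab_frame("side"); R=np.array([[4.6e-5,.2953,.9554],[0,.9554,-.2953],[-1,0,0]]); t=np.array([.18458,.5971,.1855])
im=cv2.resize(cv2.imread("pics/side0.png")[60:150,110:200],(540,540),interpolation=2)
P=np.array([t+R@[.011,s*.047,0] for s in(-1,1)]); q=(proj(f,P)-[110,60])*6; print(q.round())
for a in q: cv2.circle(im,tuple(int(v) for v in a),3,(0,0,255),-1)
cv2.imwrite("pics/c5.png",im)
E
```

```text
[[236. 453.]
 [277. 381.]]
```

View pics/c5.png

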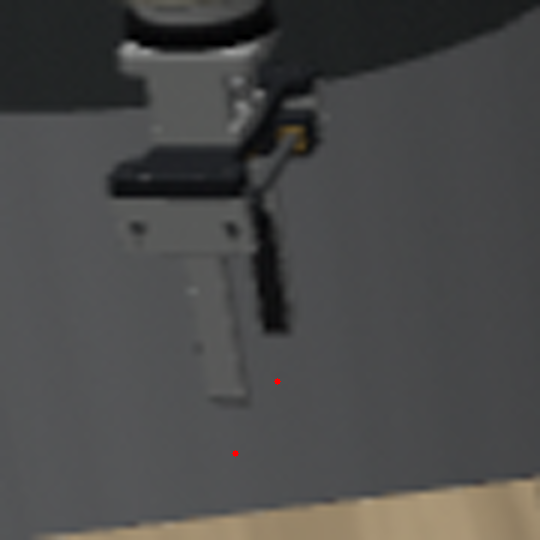

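>>> {"name": "step_arm", "arguments": {
  "targets": [
    [[0.006,0,0,0,0,0],[0.006,0,0,0,0,0],[0.002,0,0,0,0,0],[0.002,0,0,0,0,0],[0,0,0,0,0,0]]
  ]
}}

```text
time: 6.25
tool_pos: [0.4806, 0.0103, 0.2013]
tool_rot: [[-0.0, -0.0, 1.0], [-0.0, 1.0, 0.0], [-1.0, -0.0, -0.0]]
ft_force: [-0.1, 0.5, 0.7]
gripper_width: 0.0
```

```bash
cat > m.py <<'E'
from h import *
import sys
F=[]
for i in range(4):
    f=arm.grab_frame("side"); s=arm.get_state(); F.append(s["ft_force"])
print(s["time"],s["tool_pos"].round(4),np.mean(F,0).round(2),np.std(F,0).round(2))
for g in G["side"]: print(cent(f["img"],np.array(g)).round(2))
if len(sys.argv)>1: cv2.imwrite(sys.argv[1],cv2.resize(f["img"][150:240,255:345],(540,540),interpolation=2))
E
python3 m.py pics/d1.png
```

```text
6.45 [0.4808 0.0104 0.2017] [ 0.18  0.11 -0.15] [0.55 0.34 0.17]
[285.24 197.91]
[283.56 215.  ]
[307.6  227.41]
```

View pics/d1.png

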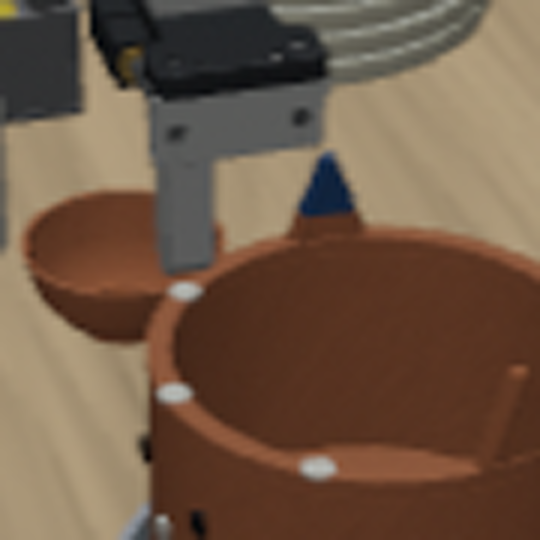

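>>> {"name": "step_arm", "arguments": {
  "targets": [
    [[0.003,0,0,0,0,0],[0.003,0,0,0,0,0],[0,0,0,0,0,0]]
  ]
}}

```text
time: 6.75
tool_pos: [0.4805, 0.0104, 0.1951]
tool_rot: [[-0.001, -0.0, 1.0], [-0.0, 1.0, 0.0], [-1.0, -0.0, -0.001]]
ft_force: [0.1, 0.7, -0.4]
gripper_width: 0.0002
```

>>> {"name": "step_arm", "arguments": {
  "targets": [
    [[0.002,0,0,0,0,0],[0,0,0,0,0,0]]
  ]
}}

```text
time: 6.95
tool_pos: [0.4806, 0.0104, 0.1934]
tool_rot: [[-0.0, -0.0, 1.0], [-0.0, 1.0, 0.0], [-1.0, -0.0, -0.0]]
ft_force: [0.3, 0.3, -0.3]
gripper_width: 0.0004
```

>>> {"name": "step_arm", "arguments": {
  "targets": [
    [[0.002,0,0,0,0,0],[0,0,0,0,0,0]]
  ]
}}

```text
time: 7.15
tool_pos: [0.4806, 0.0104, 0.1914]
tool_rot: [[-0.0, -0.0, 1.0], [-0.0, 1.0, 0.0], [-1.0, -0.0, -0.0]]
ft_force: [-0.0, 0.3, 0.2]
gripper_width: 0.0006
```

>>> {"name": "step_arm", "arguments": {
  "targets": [
    [[0.002,0,0,0,0,0],[0,0,0,0,0,0]]
  ]
}}

```text
time: 7.35
tool_pos: [0.4807, 0.0104, 0.1895]
tool_rot: [[0.0, -0.0, 1.0], [-0.0, 1.0, 0.0], [-1.0, -0.0, 0.0]]
ft_force: [0.5, -0.1, 1.2]
gripper_width: 0.0004
```

```bash
python3 m.py pics/d2.png
```

```text
7.55 [0.4807 0.0104 0.1896] [-0.11  0.51  1.17] [0.15 0.54 0.18]
[285.99 196.92]
[283.49 215.17]
[307.47 227.79]
```

View pics/d2.png

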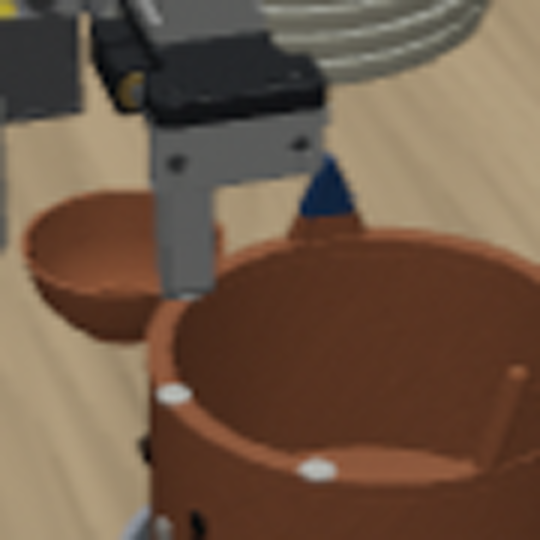

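>>> {"name": "step_arm", "arguments": {
  "targets": [
    [[0.0015,0,0,0,0,0],[0,0,0,0,0,0],[0,0,0,0,0,0]]
  ]
}}

```text
time: 7.85
tool_pos: [0.4807, 0.0104, 0.1881]
tool_rot: [[0.0, -0.0, 1.0], [-0.0, 1.0, 0.0], [-1.0, -0.0, 0.0]]
ft_force: [-0.6, 0.5, 3.1]
gripper_width: 0.0004
```

```bash
python3 - <<'E'
from h import *
p=[.5468,-.0509,3.26]; r=ring(p,np.linspace(-50,50,41))
print(r[::8].round(4).tolist())
d=np.diff(r,axis=0)
for k in range(5): print([[0,round(a[1],4),round(a[0],4),0,0,0] for a in d[8*k:8*k+8]])
E
python3 m.py
```

```text
[[0.4812, 0.0107, 0.21], [0.4641, -0.0154, 0.21], [0.4569, -0.0459, 0.21], [0.4606, -0.0769, 0.21], [0.4747, -0.1048, 0.21], [0.4975, -0.1262, 0.21]]
[[0, np.float64(-0.0029), np.float64(-0.0026), 0, 0, 0], [0, np.float64(-0.003), np.float64(-0.0025), 0, 0, 0], [0, np.float64(-0.0031), np.float64(-0.0024), 0, 0, 0], [0, np.float64(-0.0032), np.float64(-0.0022), 0, 0, 0], [0, np.float64(-0.0033), np.float64(-0.0021), 0, 0, 0], [0, np.float64(-0.0034), np.float64(-0.0019), 0, 0, 0], [0, np.float64(-0.0035), np.float64(-0.0018), 0, 0, 0], [0, np.float64(-0.0036), np.float64(-0.0016), 0, 0, 0]]
[[0, np.float64(-0.0036), np.float64(-0.0015), 0, 0, 0], [0, np.float64(-0.0037), np.float64(-0.0013), 0, 0, 0], [0, np.float64(-0.0038), np.float64(-0.0011), 0, 0, 0], [0, np.float64(-0.0038), np.float64(-0.001), 0, 0, 0], [0, np.float64(-0.0038), np.float64(-0.0008), 0, 0, 0], [0, np.float64(-0.0039), np.float64(-0.0006), 0, 0, 0], [0, np.float64(-0.0039), np.float64(-0.0005), 0, 0, 0], [0, np.float64(-0.0039), np.float64(-0.0003), 0, 0, 0]]
[[0, np.float64(-0.0039), np.float64(-0.0001), 0, 0, 0
[... 676 characters left out ...]
-0.0034), np.float64(0.002), 0, 0, 0], [0, np.float64(-0.0033), np.float64(0.0021), 0, 0, 0], [0, np.float64(-0.0032), np.float64(0.0023), 0, 0, 0]]
[[0, np.float64(-0.0031), np.float64(0.0024), 0, 0, 0], [0, np.float64(-0.003), np.float64(0.0026), 0, 0, 0], [0, np.float64(-0.0029), np.float64(0.0027), 0, 0, 0], [0, np.float64(-0.0028), np.float64(0.0028), 0, 0, 0], [0, np.float64(-0.0026), np.float64(0.0029), 0, 0, 0], [0, np.float64(-0.0025), np.float64(0.003), 0, 0, 0], [0, np.float64(-0.0024), np.float64(0.0031), 0, 0, 0], [0, np.float64(-0.0022), np.float64(0.0032), 0, 0, 0]]
8.05 [0.4807 0.0104 0.1881] [-0.58  0.4   3.18] [0.26 0.41 0.44]
[285.71 197.74]
[283.43 215.77]
[307.46 228.13]
```

>>> {"name": "step_arm", "arguments": {
  "targets": [
    [[0,-0.0029,-0.0026,0,0,0],[0,-0.003,-0.0025,0,0,0],[0,-0.0031,-0.0024,0,0,0],[0,-0.0032,-0.0022,0,0,0],[0,-0.0033,-0.0021,0,0,0],[0,-0.0034,-0.0019,0,0,0],[0,-0.0035,-0.0018,0,0,0],[0,-0.0036,-0.0016,0,0,0]]
  ]
}}

```text
time: 8.85
tool_pos: [0.4634, -0.0159, 0.1881]
tool_rot: [[-0.0, -0.0, 1.0], [-0.0, 1.0, 0.0], [-1.0, -0.0, -0.0]]
ft_force: [2.2, 2.6, 3.0]
gripper_width: 0.0005
```

>>> {"name": "step_arm", "arguments": {
  "targets": [
    [[0,-0.0036,-0.0015,0,0,0],[0,-0.0037,-0.0013,0,0,0],[0,-0.0038,-0.0011,0,0,0],[0,-0.0038,-0.001,0,0,0],[0,-0.0038,-0.0008,0,0,0],[0,-0.0039,-0.0006,0,0,0],[0,-0.0039,-0.0004,0,0,0],[0,-0.0039,-0.0001,0,0,0]]
  ]
}}

```text
time: 9.65
tool_pos: [0.4567, -0.0464, 0.1881]
tool_rot: [[-0.0, -0.0, 1.0], [-0.0, 1.0, 0.0], [-1.0, -0.0, -0.0]]
ft_force: [0.2, 2.4, 2.8]
gripper_width: 0.0007
```

```bash
python3 m.py
```

```text
9.85 [ 0.4567 -0.0467  0.188 ] [-0.16 -1.95  3.43] [0.28 2.08 0.5 ]
[287.   198.56]
[283.44 215.75]
[307.46 228.13]
```

>>> {"name": "step_arm", "arguments": {
  "targets": [
    [[0,-0.0039,-0.0001,0,0,0],[0,-0.0039,0,0,0,0],[0,-0.0039,0.0002,0,0,0],[0,-0.0039,0.0004,0,0,0],[0,-0.0039,0.0005,0,0,0],[0,-0.0039,0.0007,0,0,0],[0,-0.0038,0.0009,0,0,0],[0,-0.0038,0.0011,0,0,0]]
  ]
}}

```text
time: 10.65
tool_pos: [0.4605, -0.0774, 0.188]
tool_rot: [[-0.0, -0.0, 1.0], [-0.0, 1.0, 0.0], [-1.0, -0.0, -0.0]]
ft_force: [-0.8, 1.9, 3.7]
gripper_width: 0.0007
```

>>> {"name": "step_arm", "arguments": {
  "targets": [
    [[0,-0.0037,0.0012,0,0,0],[0,-0.0037,0.0014,0,0,0],[0,-0.0036,0.0015,0,0,0],[0,-0.0035,0.0017,0,0,0],[0,-0.0035,0.0018,0,0,0],[0,-0.0034,0.002,0,0,0],[0,-0.0033,0.0021,0,0,0],[0,-0.0032,0.0023,0,0,0]]
  ]
}}

```text
time: 11.45
tool_pos: [0.4746, -0.1052, 0.1881]
tool_rot: [[-0.0, -0.0, 1.0], [-0.0, 1.0, 0.0], [-1.0, -0.0, -0.0]]
ft_force: [-1.1, 2.4, 2.8]
gripper_width: 0.0004
```

>>> {"name": "step_arm", "arguments": {
  "targets": [
    [[0,-0.0031,0.0024,0,0,0],[0,-0.003,0.0026,0,0,0],[0,-0.0029,0.0027,0,0,0],[0,-0.0028,0.0028,0,0,0],[0,-0.0026,0.0029,0,0,0],[0,-0.0025,0.003,0,0,0],[0,-0.0024,0.0031,0,0,0],[0,-0.0022,0.0032,0,0,0]]
  ]
}}

```text
time: 12.25
tool_pos: [0.4975, -0.1267, 0.1881]
tool_rot: [[-0.0, -0.0, 1.0], [-0.0, 1.0, 0.0], [-1.0, -0.0, -0.0]]
ft_force: [-3.3, 1.7, 3.0]
gripper_width: 0.0008
```

```bash
python3 m.py pics/d3.png
```

```text
12.45 [ 0.4977 -0.1269  0.1883] [ 1.26 -0.92  3.36] [0.64 1.21 0.51]
[285.12 198.65]
[283.41 215.67]
[308.85 226.85]
```

View pics/d3.png

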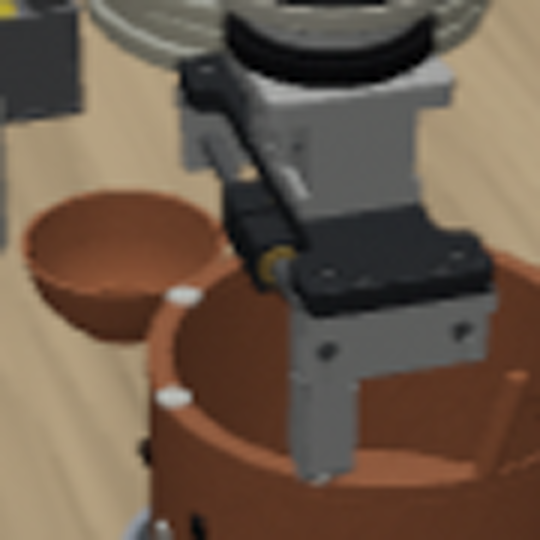

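>>> {"name": "step_arm", "arguments": {
  "targets": [
    [[-0.003,0,0,0,0,0],[-0.01,0,0,0,0,0],[-0.03,0,0,0,0,0],[-0.04,0,0,0,0,0],[-0.04,0,0,0,0,0],[-0.03,0,0,0,0,0],[0,0,0,0,0,0],[0,0,0,0,0,0]]
  ]
}}

```text
time: 13.25
tool_pos: [0.4972, -0.1264, 0.3416]
tool_rot: [[0.001, -0.0, 1.0], [0.0, 1.0, 0.0], [-1.0, 0.0, 0.001]]
ft_force: [-0.7, -0.8, -0.4]
gripper_width: 0.0005
```

```bash
python3 m.py
```

```text
13.45 [ 0.4968 -0.1263  0.3403] [ 0.46  0.03 -0.41] [0.41 0.42 0.74]
[285.25 197.91]
[283.57 215.  ]
[307.6  227.41]
```

The dots are back at their starting pixels, so the planter has not moved and the wheel head is back up. Handing in.

```bash
python3 -c "
from cell import arm
print(arm.job_done())"
```

```text
the job is handed in; nothing more can be done
None
```

The rim has been felt from end to end. The closed fingertips touched down on the dot nearest the blue ear, slid over the middle dot to the dot nearest the plain ear, and rose about 150 mm clear. The job was handed in at about 13.5 s.

- **Contact:** The downward force read about 3–3.5 N along the whole slide, which means the wheel head sank about 2 mm. Sideways friction was about 2–4 N.
- **Planter:** After the lift-off, all three dots were back at their starting pixels to within about 0.01 px. So the planter had not shifted and the wheel had come back up. The force reading was back to noise.
- **Ears and bystanders:** The fingers never came near either ear or the bystanders along the path. I took no final picture to confirm the bystanders.
- **Disagreement:** In the side camera, the fingertips sat about 30 mm higher relative to the tool origin than the description says. Contact came with the tool origin at z = 0.190 m, not the expected 0.221 m. I came down in small steps, watching the force, and relied on the force and the picture instead of the stated figure.

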